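# Seat the potted succulent in its slanted cover pot

### The arm

A 6-joint arm with a two-finger parallel gripper is mounted at the origin on the work surface. World frame = base frame: x ahead of the robot, y to its left, z up, the work surface at z = 0. Lengths are in mm, angles in degrees, forces in N, time in s.
With the tool pointing down it reaches from about 350 to 850 mm from the base axis. Payload 8.1 kg.
Tool frame: the origin (TCP) lies midway between the tips of the shut fingers; the grasp point (between the pads) lies 19 mm behind it (r.pinch_z is the distance from the TCP to the grasp point, in mm); z points along the fingers, y is the line along which they close (so a half turn about z gives the same grasp; the last joint's range is limited). The gripper opens to 85 mm and grips with 20 to 120 N. Pads are 22 mm wide; open, the fingers measure 114 mm over their backs; the gripper's body (76 mm by 85 mm) begins 54 mm behind the grasp point. The pads swing forward as they close: fully open they stand 13 mm farther back than shut.
Start: joints at [-82.013, 7.471, 85.268, -0, 87.261, -4.893], TCP at [133.767, -584.903, 231.292] pointing down, gripper open.
Joint ranges: [-169.43, 169.43], [-51.17, 129.36], [1.28, 143.12], [-76.62, 256.62], [0, 156.53], [-152.29, 152.29]. Speed limits (degrees/s): [136.94, 136.94, 159.86, 180, 180, 180].

### API

Orientations are given as [roll, pitch, yaw] about the fixed x, y, z axes, in that order (R = Rz(yaw) Ry(pitch) Rx(roll)).
In Python, from bench import sensors, optics, job, r gives the robot as it stands.
- The arm moves only by the tool play_rows, never from a script. Its argument "motion" is a list that holds one entry, the list of rows, each a list of 6 numbers: the shift along the tool's x, y, z in cm, then the turn, a rotation vector about the tool's x, y, z in degrees. In form: [[[x, y, z, ax, ay, az], ...]]. A call has 1 to 5 rows; each row is the pose to reach, as a shift and turn from the pose commanded when the call began, along the tool's axes at that moment; what a row does not reach only later rows make up. A row lasts 1/10 s, in which the tool goes at most 50 mm and 8.59 degrees, less where a joint would pass 70% of its speed; a pose out of reach is approached as far as the arm can. A call with a gripper value outside its range is refused whole. "jaw" is the opening, from 0 (shut) to 1 (fully open), set as the call begins (left out, the last holds). The fingers move at their own pace and stop on an object; "squeeze" is the grip in N (left out, the last holds). Time passes only in rows, so rows that repeat a pose let the fingers close. It gives the time, the measured TCP pose, the force, the opening and the grip force at its end, in the units of the state.
- sensors.sense(): the state, without advancing time (a new reading comes with each control period).
- optics.snapshot(name): name is "scene" or "top"; returns a dict with "pixels" (480x640x3 uint8, red, green, blue), "mtx" (3x3 intrinsics, pixels), "R" (3x3) and "t" (3): a world point X has camera coordinates R X + t. Camera axes: x right, y down, z forward; pixel columns grow to the right and rows downward; lengths in mm; the calibration is good to about 2 mm. A picture is of the moment at which its call begins. There is no depth.
- job.hand_in(): hands the job in; it is judged then, once.
The state is a dict: "time": time; "joint_pos": joint angles; "qd": joint speeds; "joint_efforts": joint torques, N m; "tool_pos": TCP position; "tcp_rot": TCP orientation; "ft_force": force on the tool from outside, world axes, zero at the start; "wrist_torque": the same for the moment, N m; "finger_gap": finger opening in mm; "grip_force": force on a finger pad.
Only numpy, scipy, OpenCV 4.12 (cv2) and the standard library are available. Lean on these libraries where they do the work, as an engineer would, in place of code of your own. Each camera call takes 0.05 s, during which the arm holds its last target. There are 200 camera calls.

### The job

Pick up the succulent in the terracotta pot and nest it in the green cover pot that leans in the dark stand, in line with the lean. Snug it home with a light push, held a moment, and stop before it jams; then let go and leave it there. Do not tip the plant over, and leave the white potted cactus, the phone charger and the locker key where they are.

Things in the scene. Friction and masses are not known exactly. Their poses are not given: they have to be found in the camera images.
- plant: Succulent in a solid, soil-filled terracotta pot, 120 g (+-35 %), starting upright on the table on either side of the stand. Origin: centre of its foot; z up its axis. Round: foot 38 mm across, widening evenly to 54 mm at 50 mm height, then a straight rim band 60 mm across from 50 to 82 mm height. Small leaves reach 20 mm above the rim (look only).
- band (a point): Point on the plant pot's axis 65 mm above its foot, 17 mm below its top, inside the straight 60 mm wide rim band: the height to grip. Fingertips reaching over 35 mm below the pot's top may meet the cover pot's rim when it is nested.
- stand: Dark steel plant stand, fixed; foot plate 130 x 120 x 12 mm. Origin: its underside, straight below holder; z up; the holder leans towards its -x side. Its leaning sleeve carries the green cover pot: a tapered thin plastic cup, 55 mm deep, inside about 49 mm across at the rim narrowing to 33 mm at the floor, rim 57 mm outside.
- holder (a point): Centre of the mouth of the stand's dark sleeve (74 mm across), 115 mm above the table. Its z axis points up and out along the axis of sleeve and cover pot, 30 degrees from vertical, roughly towards the robot. The green cover pot rests on packing of unknown height: its rim is 10 to 28 mm beyond this point along z, different every time, not reported, to be felt or seen.
- seat (a point): On the sleeve's axis, 12 mm behind holder, same axes: mean place of the plant pot's foot once seated (+-11 mm, as the cover pot's height is unknown). It wedges on the cover pot's rim with 30 to 33 mm of its length inside, foot clear of the cup's floor, lower edge of the rim band 17 to 20 mm above the cup's rim.
- cover (a joint): How far (m) the green cover pot is pressed down along its axis from where it rests: about 0 when free (also with the plant standing in it), at most 0.012. It springs back, about 2 N per mm. The light push wanted is 6 to 11 N (3 to 5.5 mm), held half a second; at 7 mm (14 N) it jams. It says nothing of how high the cover pot rests.
- cactus: Bystander: cactus in a white pot of the same shape and size as the terracotta one, 102 mm tall over all. Origin: centre of its foot. It starts upright on the other side of the stand.
- charger: Bystander: phone charger block, blue below and white above, 55 x 80 x 105 mm, standing. Origin: centre of its underside.
- locker_key: Bystander: flat steel key with a round green tag 38 mm across and 5 mm thick, 83 mm long over all, lying on the table. Origin: centre of the tag's underside; the key points along +x.
Things that resemble listed ones, but are neither listed nor needed, are in the scene too. What is meant by the stand is not red, and is the larger of those in its own colour.

How it is judged:
By the outcome, as a careful person would: the job done as asked, in the order asked, and still so for the second after the job is handed in, with the robot touching nothing.
It also fails if it takes over 51 s, if anything falls off the work surface, if the arm or the gripper's body presses on something with over 40 N, if the wrist force passes 120 N, or if a joint passes its speed limit or range.

## Working session

There is one attempt and no reset: what is moved stays moved. The work goes in short steps, Python scripts to look and compute and a tool call to move; the robot and the scene stay as the last step left them, time stands still between calls to the robot, and variables do not carry over. Pictures are saved under pics/ and viewed, at most 12 in all, crops included, and the job is handed in when it is done.

Besides the shell and the picture viewer there is one more tool, called by a JSON object that holds its "method" and its "body", one argument or row to a line. play_rows: Moves the arm, as the interface text tells. Its arguments: {"type":"object","properties":{"motion":{"type":"array","items":{"type":"array","items":{"type":"array","items":{"type":"number"}}}},"jaw":{"type":"number"},"squeeze":{"type":"number"}},"required":["motion"]}

```bash
ls; mkdir -p pics; python3 - <<'E'
from bench import sensors,optics,job,r
import cv2,pickle
d={}
for n in("scene","top"):
    s=optics.snapshot(n);d[n]=s
    cv2.imwrite(f"pics/{n}0.png",s["pixels"][:,:,::-1])
    print(n,s["mtx"],s["R"],s["t"])
pickle.dump(d,open("s0.pkl","wb"))
print(sensors.sense(),r.pinch_z)
E
```

```text
pics
scene [[475.72711524   0.         313.94523465]
 [  0.         475.72711524 243.22902305]
 [  0.           0.           1.        ]] [[-0.54991687  0.83510978  0.01353103]
 [ 0.51594319  0.35239754 -0.78078076]
 [-0.65680595 -0.42238327 -0.62465856]] [ 290.9931105  -230.92896341 1418.80002417]
top [[510.31315376   0.         315.46707031]
 [  0.         510.31315376 247.25937386]
 [  0.           0.           1.        ]] [[-0.01443468 -0.99986813 -0.00744012]
 [-0.98000865  0.01562384 -0.19834049]
 [ 0.19843058  0.0044284  -0.98010494]] [ 12.80895309 582.38206323 944.56473395]
{'time': 0.1, 'joint_pos': array([-8.20139882e+01,  7.51110684e+00,  8.53223296e+01, -7.03189801e-04,
        8.72597657e+01, -4.89037577e+00]), 'qd': array([-0.03013674,  0.0091356 , -0.07803925,  0.07270829, -0.00865286,
       -0.07859598]), 'joint_efforts': array([ 2.06390025e-03, -5.70949531e+01, -5.01939332e+01, -1.20208497e-04,
        8.15804699e-03,  3.07528957e-06]), 'tool_pos': array([ 133.68732306, -584.42754675,  230.35271961]), 'tcp_rot': array([-1.79907077e+02, -7.24566475e-03,  1.28764159e+01]), 'ft_force': array([ 0.1806431 ,  0.35798219, -0.14354477]), 'wrist_torque': array([ 0.00663169,  0.01950038, -0.02279262]), 'grip_force': 0.0, 'finger_gap': 85.06494309423735} 18.700000000000003
```

View pics/scene0.png

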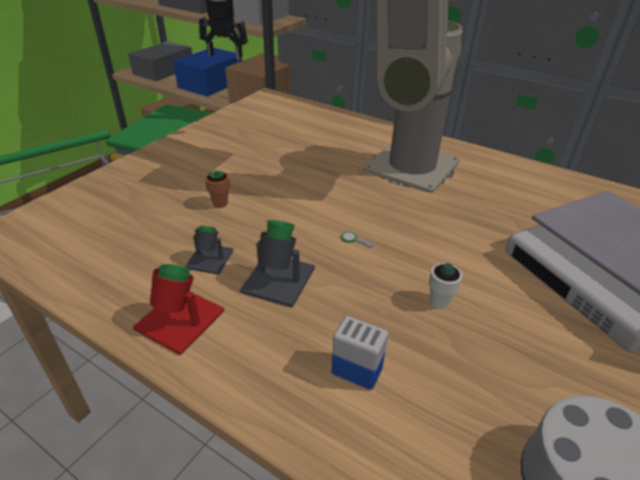

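View pics/top0.png

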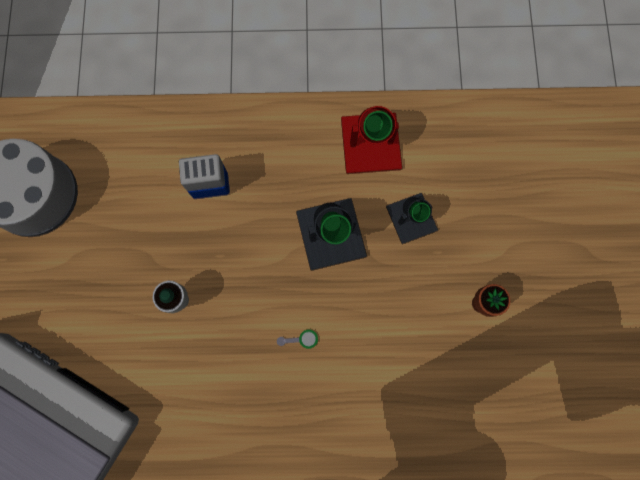

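```bash
python3 - <<'E'
import cv2,pickle,numpy as np
d=pickle.load(open("s0.pkl","rb"))
a=d["top"]["pixels"][190:280,285:380,::-1]; b=d["scene"]["pixels"][212:307,232:327,::-1]
a=cv2.resize(a,None,fx=4,fy=4,interpolation=cv2.INTER_CUBIC);b=cv2.resize(b,None,fx=4,fy=4,interpolation=cv2.INTER_CUBIC)
h=380;c=np.zeros((h,760,3),np.uint8);c[:a.shape[0],:380]=a;c[:,380:]=b
c=np.clip(c.astype(float)*1.7,0,255).astype(np.uint8)
cv2.imwrite("pics/crop1.png",c)
E
```

```text
(no output)
```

View pics/crop1.png

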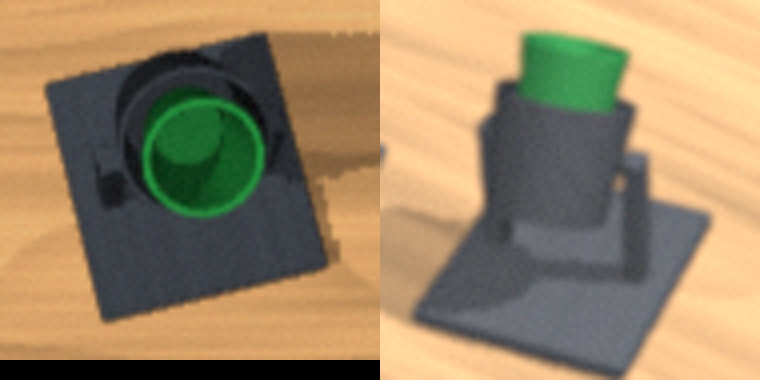

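```bash
cat > vis.py <<'E'
import cv2,numpy as np
def proj(c,X):
    q=np.atleast_2d(X)@c["R"].T+c["t"]; p=q@c["mtx"].T
    return p[:,:2]/p[:,2:]
T=np.linspace(0,2*np.pi,73)
def circ(c,ax,rad):
    ax=ax/np.linalg.norm(ax); u=np.cross(ax,[0,1,0]);u/=np.linalg.norm(u);v=np.cross(ax,u)
    return c+rad*(np.cos(T)[:,None]*u+np.sin(T)[:,None]*v)
def hull(p,roi,S=8):
    x0,y0,x1,y1=roi;m=np.zeros(((y1-y0)*S,(x1-x0)*S),np.uint8)
    h=cv2.convexHull(((p-[x0,y0]+.5)*S).astype(np.float32)).round().astype(np.int32)
    cv2.fillPoly(m,[h],1);return cv2.resize(m.astype(np.float32),(x1-x0,y1-y0),interpolation=cv2.INTER_AREA)
def crop(c,roi):
    return c["pixels"][roi[1]:roi[3],roi[0]:roi[2]].astype(float)
def big(m):
    n,l,s,_=cv2.connectedComponentsWithStats(m.astype(np.uint8));return l==1+np.argmax(s[1:,4])
E
cat > fit.py <<'E'
import pickle,sys
from vis import *
from scipy.optimize import minimize,least_squares
d=pickle.load(open("s0.pkl","rb"))
Z=np.array([0,0,1.])
# plant
rois={"top":(465,270,525,330),"scene":(195,160,245,215)}
ms={}
for n,roi in rois.items():
    p=crop(d[n],roi);m=big((p[...,0]>1.7*p[...,1])&(p[...,0]>1.4*p[...,2])&(p[...,0]>40))
    ys,xs=np.nonzero(m);print(n,len(xs),xs.min()+roi[0],xs.max()+roi[0],ys.min()+roi[1],ys.max()+roi[1])
    h=np.c_[xs+roi[0],ys+roi[1]].astype(float);ms[n]=hull(np.r_[h+[.4,.4],h+[.4,-.4],h+[-.4,.4],h-[.4,.4]],roi)
def plant(n,xy):
    b=np.r_[xy,0];return proj(d[n],np.r_[circ(b,Z,19),circ(b+50*Z,Z,27),circ(b+50*Z,Z,30),circ(b+82*Z,Z,30)])
def gr(n,uv,z):
    c=d[n];k=np.linalg.inv(c["mtx"])@[*uv,1];dr=c["R"].T@k;o=-c["R"].T@c["t"];return (o+dr*(z-o[2])/dr[2])[:2]
x0=gr("top",(494,299),82)
for ns in(["top"],["scene"],["top","scene"]):
    f=lambda x:sum(np.abs(hull(plant(n,x),rois[n])-ms[n]).sum() for n in ns)
    s=minimize(f,x0,method="Nelder-Mead",options=dict(initial_simplex=[x0,x0+[6,0],x0+[0,6]]));print("plant",ns,s.x,s.fun)
# stand
groi={"top":(310,205,365,255),"scene":(255,212,305,245)};g={}
for n,roi in groi.items():
    p=crop(d[n],roi);m=big((p[...,1]>1.5*p[...,0])&(p[...,1]>1.3*p[...,2])&(p[...,1]>30));g[n]=m
    ys,xs=np.nonzero(m);print(n,xs.min()+roi[0],xs.max()+roi[0],ys.min()+roi[1],ys.max()+roi[1])
    if n=="top":
        c=max(cv2.findContours(m.astype(np.uint8),0,cv2.CHAIN_APPROX_NONE)[0],key=len);e=cv2.fitEllipse(c);print("ell",e[0][0]+roi[0],e[0][1]+roi[1],e[1])
        E=np.array(e[0])+roi[:2]
corn=np.array([[296.7,211.7],[352,198.3],[367,256.7],[311,270.3]])
w=[gr("top",c,12) for c in corn];print("plate",np.round(w,1),[np.linalg.norm(w[i]-w[i-1]) for i in range(4)])
ex=w[0]+w[1]-w[2]-w[3];psi0=np.arctan2(ex[1],ex[0]);print("yaw",np.degrees(psi0))
def pts(p):
    h=np.array([p[0],p[1],115]);ax=np.array([-.5*np.cos(p[2]),-.5*np.sin(p[2]),np.sqrt(.75)])
    R=circ(h+p[3]*ax,ax,28.5);S=circ(h,ax,37);return h,ax,R,S
def res(p):
    h,ax,R,S=pts(p);t=proj(d["top"],R);s=proj(d["scene"],R);q=proj(d["scene"],S)
    c=cv2.fitEllipse(t.astype(np.float32))[0]
    return np.r_[c-E,s[s[:,0].argmin()]-[267.4,221.5],s[s[:,0].argmax()]-[294.2,225.5],s[:,1].min()-219.8,q[q[:,0].argmin()]-[261.3,233],q[q[:,0].argmax()]-[296,239],(p[2]-psi0)*60]
s=least_squares(res,[*gr("top",(333,225),115),psi0,18]);print(s.x,np.degrees(s.x[2]),np.round(s.fun,2))
E
python3 fit.py
```

```text
top 370 473 509 284 315
scene 1 226 226 175 175
plant ['top'] [ 473.23559025 -329.94250826] 49.75
plant ['scene'] [ 345.93877581 -272.74855594] 0.765625
plant ['top', 'scene'] [ 473.22490862 -330.61720828] 799.296875
top 320 351 212 244
ell 334.9428997039795 228.02062034606934 (30.35213279724121, 32.03435134887695)
scene 266 292 221 239
plate [[ 668.3   42.3]
 [ 695.5  -74. ]
 [ 570.5 -101.1]
 [ 544.1   14. ]] [np.float64(127.35175381606487), np.float64(119.36482541429937), np.float64(127.881079642013), np.float64(118.07510933531614)]
yaw 12.544900483665042
[ 6.13916497e+02 -3.10629053e+01  2.20550097e-01  2.58346576e+01] 12.636589732897487 [ 0.79  0.05 -0.58 -0.64  0.73  0.42  0.26 -0.9  -0.29  0.75  0.16  0.1 ]
```

```bash
sed -i 's/p\[\.\.\.,0\]>1.7\*p\[\.\.\.,1\])&(p\[\.\.\.,0\]>1.4\*p\[\.\.\.,2\])&(p\[\.\.\.,0\]>40)/p[...,0]>(1.9 if n=="top" else 1.75)*p[...,1])\&(p[...,0]>1.4*p[...,2])\&(p[...,0]>40)/; s/\[311,270.3\]\])/[311,270.3]])-.5/; s/267.4,221.5/266.9,221/;s/294.2,225.5/293.7,225/;s/219.8/219.5/;s/261.3,233\]/260.8,232.5]/;s/296,239\]/295.5,238.5]/' fit.py
sed -i 's/^x0=gr/print(crop(d["scene"],(216,180,219,206))[:,1]); print(crop(d["top"],(494,300,496,325))[:,1])\nx0=gr/' fit.py
python3 fit.py
```

```text
top 311 473 509 285 315
scene 1 219 219 180 180
[[ 42.  27.  23.]
 [ 65.  41.  31.]
 [ 95.  60.  44.]
 [108.  66.  48.]
 [103.  63.  47.]
 [ 96.  59.  45.]
 [ 94.  57.  42.]
 [ 94.  57.  43.]
 [ 96.  58.  44.]
 [ 92.  55.  38.]
 [ 95.  58.  43.]
 [ 95.  58.  43.]
 [ 93.  56.  42.]
 [ 90.  54.  41.]
 [ 84.  52.  37.]
 [ 83.  50.  36.]
 [ 84.  50.  36.]
 [ 84.  52.  39.]
 [ 83.  51.  37.]
 [ 85.  52.  40.]
 [ 84.  51.  38.]
 [ 85.  53.  40.]
 [ 84.  52.  38.]
 [ 85.  53.  39.]
 [ 84.  50.  37.]
 [ 84.  51.  38.]]
[[ 17.  38.  28.]
 [ 19.  42.  31.]
 [ 14.  47.  25.]
 [ 14.  56.  24.]
 [ 14.  58.  24.]
 [ 11.  52.  20.]
 [ 11.  43.  18.]
 [  9.  21.   5.]
 [ 15.  12.   6.]
 [ 18.  10.   8.]
 [ 15.   9.   4.]
 [ 16.   8.   4.]
 [ 29.  14.  10.]
 [ 69.  35.  20.]
 [109.  54.  32.]
 [108.  60.  36.]
 [110.  79.  50.]
 [131. 100.  65.]
 [135. 103.  66.]
 [134. 104.  67.]
 [134. 108.  71.]
 [134. 111.  71.]
 [135. 113.  71.]
 [134. 109.  70.]
 [124.  99.  62.]]
plant ['top'] [ 473.49013609 -328.786944  ] 98.5
plant ['scene'] [ 345.93877581 -272.74855594] 0.765625
plant ['top', 'scene'] [ 472.0095003  -329.56652621] 849.859375
top 320 351 212 244
ell 334.9428997039795 228.02062034606934 (30.35213279724121, 32.03435134887695)
scene 266 292 221 239
plate [[ 669.4   43.3]
 [ 696.6  -72.9]
 [ 571.5 -100.1]
 [ 545.2   15. ]] [np.float64(127.40795944705175), np.float64(119.3863805538546), np.float64(127.93752527871922), np.float64(118.09590111244405)]
yaw 12.552863636423016
[ 6.13092646e+02 -3.28907062e+01  2.20888446e-01  2.56952059e+01] 12.655975698507362 [ 1.8   0.45 -0.57 -0.58  0.7   0.48  0.14 -0.86 -0.3   0.74  0.14  0.11]
```

```bash
sed -i 's/(1.9 if n=="top" else 1.75)/(1.6 if n=="top" else 1.5)/; /^print(crop/d' fit.py
cat >> fit.py <<'E'
gm={"top":hull(np.argwhere(g["top"])[:,::-1].astype(float)[:,None].repeat(4,1).reshape(-1,2)+np.tile([[.4,.4],[.4,-.4],[-.4,.4],[-.4,-.4]],(g["top"].sum(),1))+groi["top"][:2],groi["top"]),"scene":g["scene"].astype(np.float32)}
def gf(p,ns=("top","scene")):
    h,ax,R,S=pts(p);f=0
    for n in ns:
        low=circ(h,ax,28.5-p[3]*8/55)
        a=hull(proj(d[n],R if n=="top" else np.r_[R,low]),groi[n])
        if n=="scene": a=a*(1-hull(proj(d[n],np.r_[S,circ(h-60*ax,ax,37)]),groi[n]))
        f+=np.abs(a-gm[n]).sum()
    return f
p0=s.x.copy();p0[2]=psi0
q=minimize(lambda v:gf([v[0],v[1],psi0,v[2]]),p0[[0,1,3]],method="Nelder-Mead",options=dict(initial_simplex=p0[[0,1,3]]+np.array([[0,0,0],[6,0,0],[0,6,0],[0,0,-6]])))
P=[q.x[0],q.x[1],psi0,q.x[2]];print("stand",P,q.fun,[gf(P,[n]) for n in groi],gm["top"].sum(),gm["scene"].sum())
h,ax,R,S=pts(P);print("rim",h+P[3]*ax,"axis",ax)
E
python3 fit.py
```

```text
top 392 472 510 284 315
scene 493 205 228 174 206
plant ['top'] [ 473.26470077 -329.99426396] 28.171875
plant ['scene'] [ 469.23570135 -335.93651942] 137.140625
plant ['top', 'scene'] [ 473.27081484 -330.14291695] 171.359375
top 320 351 212 244
ell 334.9428997039795 228.02062034606934 (30.35213279724121, 32.03435134887695)
scene 266 292 221 239
plate [[ 669.4   43.3]
 [ 696.6  -72.9]
 [ 571.5 -100.1]
 [ 545.2   15. ]] [np.float64(127.40795944705175), np.float64(119.3863805538546), np.float64(127.93752527871922), np.float64(118.09590111244405)]
yaw 12.552863636423016
[ 6.13092646e+02 -3.28907062e+01  2.20888446e-01  2.56952059e+01] 12.655975698507362 [ 1.8   0.45 -0.57 -0.58  0.7   0.48  0.14 -0.86 -0.3   0.74  0.14  0.11]
stand [np.float64(614.5568027164938), np.float64(-29.54566716547697), np.float64(0.21908880100945002), np.float64(25.846802469970086)] 264.396728515625 [np.float32(98.28125), np.float32(166.11548)] 832.2656 400.0
rim [601.94232382 -32.35444301 137.38398755] axis [-0.48804795 -0.10867015  0.8660254 ]
```

```bash
cat > go.py <<'E'
import sys,numpy as np
from scipy.spatial.transform import Rotation as Ro
from bench import sensors
def delta(x,y,z,tilt=0,yaw=12.55):
    s=sensors.sense();R0=Ro.from_euler("xyz",s["tcp_rot"],degrees=True)
    # tilt: tool z swings from down towards +x of the stand frame
    R1=Ro.from_euler("z",yaw,degrees=True)*Ro.from_euler("y",-tilt,degrees=True)*Ro.from_euler("x",180,degrees=True)
    d=R0.inv().apply(np.array([x,y,z])-s["tool_pos"])/10
    return d,(R0.inv()*R1).as_rotvec(degrees=True),s
if __name__=="__main__":
    d,w,s=delta(*map(float,sys.argv[1:]))
    print("t",round(s["time"],2),"p",s["tool_pos"].round(1),s["tcp_rot"].round(2),"F",s["ft_force"].round(2),"grip",round(s["grip_force"],1),"gap",round(s["finger_gap"],1),"j",s["joint_pos"].round(0))
    print("d cm",d.round(2),"rot",w.round(2))
E
python3 go.py 473.2 -330.3 150; python3 - <<'E'
from scipy.spatial.transform import Rotation as Ro
R=Ro.from_euler("z",12.55,degrees=True)*Ro.from_euler("y",-30,degrees=True)*Ro.from_euler("x",180,degrees=True)
print(R.as_matrix())
E
```

```text
t 0.1 p [ 133.7 -584.4  230.4] [-1.7991e+02 -1.0000e-02  1.2880e+01] F [ 0.18  0.36 -0.14] grip 0.0 gap 85.1 j [-82.   8.  85.  -0.  87.  -5.]
d cm [ 38.76 -17.19   8.07] rot [-0.09 -0.01  0.33]
[[ 8.45333248e-01  2.17291510e-01  4.88053378e-01]
 [ 1.88179968e-01 -9.76106756e-01  1.08645755e-01]
 [ 5.00000000e-01  1.04083409e-16 -8.66025404e-01]]
```

{"method": "play_rows", "body": {
  "motion": [
    [[4.4,-1.9,0,0,0,0.3],[8.8,-3.8,0,0,0,0.3],[13.2,-5.7,0,0,0,0.3],[17.6,-7.6,0,0,0,0.3],[22,-9.5,0,0,0,0.3]]
  ],
  "jaw": 1
}}

```text
time: 0.6
tool_pos: [328.1, -441.7, 230.9]
tcp_rot: [-180.0, 0.0, 12.6]
ft_force: [0.6, -0.9, -0.2]
finger_gap: 85.4
grip_force: 0.0
```

{"method": "play_rows", "body": {
  "motion": [
    [[4.2,-1.9,1,0,0,0],[8.4,-3.8,3,0,0,0],[12.6,-5.7,5,0,0,0],[16.7,-7.5,7,0,0,0],[16.7,-7.5,7,0,0,0]]
  ]
}}

```text
time: 1.1
tool_pos: [475.6, -328.2, 157.0]
tcp_rot: [-179.7, 0.1, 12.9]
ft_force: [-1.0, -0.8, 0.1]
finger_gap: 85.3
grip_force: 0.0
```

```bash
python3 go.py 473.2 -330.3 110; python3 - <<'E'
from bench import optics
import cv2
for n in("scene","top"):
    s=optics.snapshot(n); p=s["pixels"][:,:,::-1]
    cv2.imwrite(f"pics/{n}1.png",cv2.resize(p[130:250,150:310] if n=="scene" else p[230:350,410:570],None,fx=4,fy=4))
E
```

```text
t 1.1 p [ 475.6 -328.2  157. ] [-1.7965e+02  1.3000e-01  1.2870e+01] F [-0.96 -0.76  0.11] grip 0.0 gap 85.3 j [-40.   7.  94.   0.  80.  37.]
d cm [-0.27  0.18  4.7 ] rot [-0.35  0.13  0.32]
```

View pics/scene1.png

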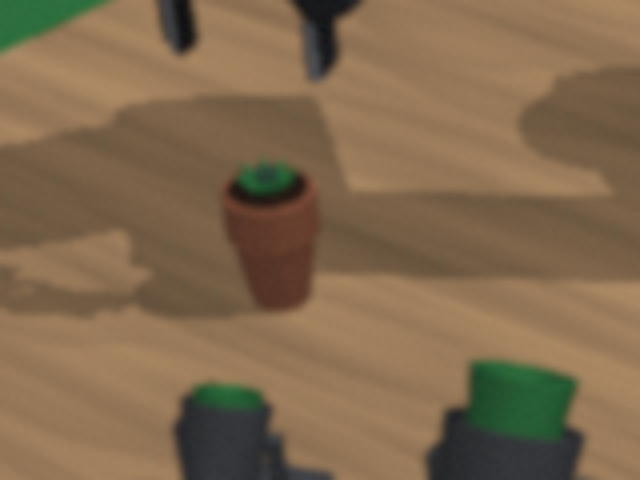

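```bash
python3 - <<'E'
from bench import optics,sensors
from vis import *
from scipy.optimize import minimize
Z=np.array([0,0,1.]);roi=(190,155,250,220)
s=optics.snapshot("scene");p=crop(s,roi)
for th in (1.5,1.55,1.6):
    m=big((p[...,0]>th*p[...,1])&(p[...,0]>1.3*p[...,2])&(p[...,0]>30))
    ys,xs=np.nonzero(m);print(th,m.sum(),xs.min()+roi[0],xs.max()+roi[0],ys.min()+roi[1],ys.max()+roi[1])
    b=np.c_[xs+roi[0],ys+roi[1]].astype(float);M=hull(np.r_[b+[.4,.4],b+[.4,-.4],b+[-.4,.4],b-[.4,.4]],roi)
    def f(xy):
        c=np.r_[xy,0];return np.abs(hull(proj(s,np.r_[circ(c,Z,19),circ(c+50*Z,Z,27),circ(c+50*Z,Z,30),circ(c+82*Z,Z,30)]),roi)-M).sum()
    x0=np.array([473.,-330]);q=minimize(f,x0,method="Nelder-Mead",options=dict(initial_simplex=[x0,x0+[6,0],x0+[0,6]]));print(q.x,q.fun,M.sum())
E
```

```text
1.5 500 205 228 174 206
[ 469.36629665 -335.4034903 ] 134.34375 609.9531
1.55 472 206 228 175 206
[ 469.71875 -335.0625 ] 165.359375 579.1406
1.6 401 206 228 175 205
[ 467.87555587 -336.35498006] 193.015625 549.5781
```

View pics/top1.png

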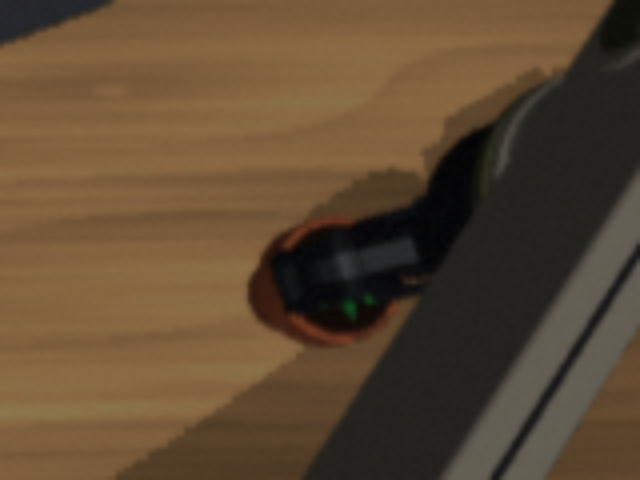

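```bash
python3 - <<'E'
import pickle
from vis import *
d=pickle.load(open("s0.pkl","rb"));Z=np.array([0,0,1.])
for xy in([473.3,-330],[469.4,-335.4]):
  for n in d:
    c=np.r_[xy,0]
    for z,rr in((0,19),(50,30),(82,30)):
        q=proj(d[n],circ(c+z*Z,Z,rr));print(n,z,q.min(0).round(1),q.max(0).round(1))
p=crop(d["scene"],(200,165,235,212));m=(p[...,0]>1.5*p[...,1])&(p[...,0]>1.3*p[...,2])&(p[...,0]>30)
for i,row in enumerate(m):
    x=np.nonzero(row)[0]; print(165+i,(x.min()+200,x.max()+200) if len(x) else "",end="; ")
E
```

```text
scene 0 [213.2 199.9] [227.9 208. ]
scene 50 [206.5 181.5] [230.3 194. ]
scene 82 [204.9 170.8] [229.1 183.1]
top 0 [471.4 293.7] [490.2 312.5]
top 50 [473.2 285.3] [504.4 316.3]
top 82 [478.3 283.2] [510.4 315.2]
scene 0 [212.7 198.6] [227.3 206.7]
scene 50 [206.  180.3] [229.7 192.7]
scene 82 [204.4 169.5] [228.5 181.7]
top 0 [474.2 295.6] [493.  314.4]
top 50 [476.2 287.2] [507.3 318.3]
top 82 [481.3 285.2] [513.5 317.2]
165 ; 166 ; 167 ; 168 ; 169 ; 170 ; 171 ; 172 ; 173 ; 174 (np.int64(226), np.int64(226)); 175 (np.int64(225), np.int64(227)); 176 (np.int64(206), np.int64(227)); 177 (np.int64(206), np.int64(227)); 178 (np.int64(205), np.int64(228)); 179 (np.int64(206), np.int64(228)); 180 (np.int64(206), np.int64(228)); 181 (np.int64(206), np.int64(228)); 182 (np.int64(206), np.int64(228)); 183 (np.int64(207), np.int64(228)); 184 (np.int64(207), np.int64(228)); 185 (np.int64(207), np.int64(228)); 186 (np.int64(207), np.int64(228)); 187 (np.int64(208), np.int64(228)); 188 (np.int64(208), np.int64(228)); 189 (np.int64(208), np.int64(227)); 190 (np.int64(209), np.int64(227)); 191 (np.int64(210), np.int64(227)); 192 (np.int64(210), np.int64(227)); 193 (np.int64(211), np.int64(226)); 194 (np.int64(211), np.int64(226)); 195 (np.int64(212), np.int64(226)); 196 (np.int64(212), np.int64(226)); 197 (np.int64(212), np.int64(226)); 198 (np.int64(212), np.int64(226)); 199 (np.int64(212), np.int64(226)); 200 (np.int64(213), np.int64(226)); 201 (np.int64(213), np.int64(226)); 202 (np.int64(213), np.int64(226)); 203 (np.int64(214), np.int64(226)); 204 (np.int64(214), np.int64(225)); 205 (np.int64(215), np.int64(224)); 206 (np.int64(216), np.int64(222)); 207 ; 208 ; 209 ; 210 ; 211 ;
```

```bash
python3 go.py 472.3 -331 47
```

```text
t 1.25 p [ 473.4 -333.6  161. ] [-1.7997e+02  6.0000e-02  1.2630e+01] F [ 0.37 -0.43  0.09] grip 0.0 gap 85.3 j [-40.   7.  93.  -0.  80.  37.]
d cm [-0.04 -0.27 11.4 ] rot [-0.03  0.06  0.08]
```

{"method": "play_rows", "body": {
  "motion": [
    [[0,-0.3,2,0,0,0],[0,-0.3,5,0,0,0],[0,-0.3,8.5,0,0,0],[0,-0.3,11.3,0,0,0],[0,-0.3,11.3,0,0,0]]
  ]
}}

```text
time: 1.75
tool_pos: [469.4, -330.0, 44.5]
tcp_rot: [-179.7, 0.3, 12.4]
ft_force: [-0.9, 0.0, 0.3]
finger_gap: 85.2
grip_force: 0.0
```

```bash
python3 go.py 472.3 -331 46; python3 - <<'E'
from bench import optics
import cv2
s=optics.snapshot("scene"); p=s["pixels"][:,:,::-1]
cv2.imwrite(f"pics/scene2.png",cv2.resize(p[130:250,150:310],None,fx=4,fy=4))
E
```

```text
t 1.75 p [ 469.4 -330.    44.5] [-179.69    0.26   12.45] F [-0.93  0.01  0.28] grip 0.0 gap 85.2 j [-40.  13.  99.  -0.  68.  37.]
d cm [ 0.26  0.16 -0.16] rot [-0.31  0.26 -0.1 ]
```

View pics/scene2.png

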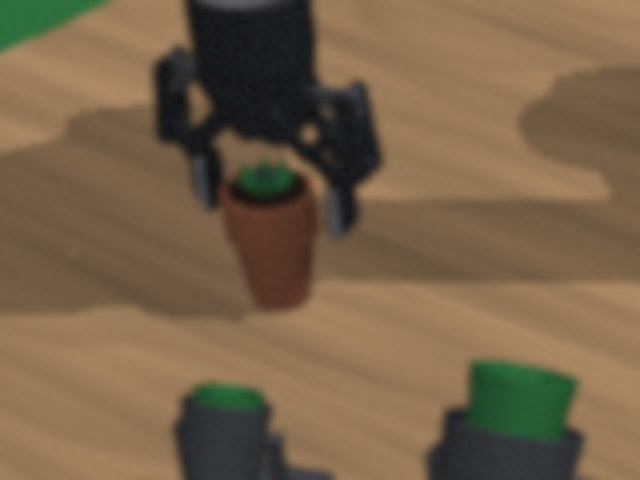

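{"method": "play_rows", "body": {
  "motion": [
    [[0.1,0.1,0,0,0,0],[0.1,0.1,0,0,0,0]]
  ]
}}

```text
time: 2.0
tool_pos: [475.6, -333.4, 51.2]
tcp_rot: [179.8, -0.2, 12.5]
ft_force: [-0.0, -0.2, 0.4]
finger_gap: 85.6
grip_force: 0.0
```

```bash
python3 go.py 472.3 -331 46
```

```text
t 2.0 p [ 475.6 -333.4   51.2] [ 1.7979e+02 -1.5000e-01  1.2540e+01] F [-0.03 -0.18  0.39] grip 0.0 gap 85.6 j [-40.  13.  98.  -0.  68.  37.]
d cm [-0.28 -0.3   0.52] rot [ 0.21 -0.15 -0.01]
```

{"method": "play_rows", "body": {
  "motion": [
    [[0,0,0,0,0,0],[0,0,0,0,0,0],[0,0,0,0,0,0],[0,0,0,0,0,0],[0,0,0,0,0,0]]
  ],
  "jaw": 0.3,
  "squeeze": 45
}}

```text
time: 2.5
tool_pos: [475.1, -332.0, 49.9]
tcp_rot: [179.9, -0.1, 12.6]
ft_force: [-1.3, 1.8, 6.8]
finger_gap: 58.6
grip_force: 48.0
```

{"method": "play_rows", "body": {
  "motion": [
    [[0,0,0,0,0,0],[0,0,0,0,0,0],[0,0,0,0,0,0],[0,0,0,0,0,0],[0,0,0,0,0,0]]
  ]
}}

```text
time: 3.0
tool_pos: [475.1, -332.0, 50.0]
tcp_rot: [179.9, -0.1, 12.6]
ft_force: [-1.4, 1.9, 6.6]
finger_gap: 58.2
grip_force: 48.0
```

```bash
python3 go.py 472.3 -331 200
```

```text
t 3.0 p [ 475.1 -332.    50. ] [ 1.799e+02 -8.000e-02  1.260e+01] F [-1.37  1.91  6.64] grip 48.0 gap 58.2 j [-40.  13.  98.   0.  68.  37.]
d cm [ -0.23  -0.13 -15.01] rot [ 0.1  -0.08  0.05]
```

{"method": "play_rows", "body": {
  "motion": [
    [[0,0,-1,0,0,0],[0,0,-4,0,0,0],[0,0,-8,0,0,0],[0,0,-12,0,0,0],[0,0,-16,0,0,0]]
  ]
}}

```text
time: 3.5
tool_pos: [474.0, -331.2, 210.4]
tcp_rot: [180.0, 0.0, 12.6]
ft_force: [1.0, -0.9, -2.3]
finger_gap: 58.5
grip_force: 48.6
```

{"method": "play_rows", "body": {
  "motion": [
    [[0,0,0,0,0,0],[0,0,0,0,0,0],[0,0,0,0,0,0]]
  ]
}}

```text
time: 3.8
tool_pos: [473.6, -330.9, 207.0]
tcp_rot: [-179.9, 0.1, 12.6]
ft_force: [0.2, 0.1, -0.5]
finger_gap: 58.7
grip_force: 48.6
```

```bash
cat > held.py <<'E'
# find pot in hand: project pot model with tool-frame offset (dx along tool x, foot distance beyond TCP)
import sys
from bench import optics,sensors
from vis import *
from scipy.spatial.transform import Rotation as Ro
s=sensors.sense();R=Ro.from_euler("xyz",s["tcp_rot"],degrees=True).as_matrix();t=s["tool_pos"]
print(s["time"],t.round(1),s["tcp_rot"].round(2),s["ft_force"].round(2),s["finger_gap"],s["grip_force"])
name=sys.argv[1]
for n in("scene","top"):
    c=optics.snapshot(n);p=c["pixels"][:,:,::-1]
    u=proj(c,t+R@[0,0,20])[0].astype(int)
    x0=np.clip(u[0]-70,0,500);y0=np.clip(u[1]-52,0,375)
    im=cv2.resize(p[y0:y0+105,x0:x0+140],None,fx=4,fy=4,interpolation=cv2.INTER_CUBIC)
    for z,rr in((-32,30),(0,30),(50,19)):
        q=((proj(c,circ(t+R@[0,0,z],R[:,2],rr))-[x0,y0]+.5)*4).astype(int)
        cv2.polylines(im,[q],True,(255,255,0),1)
    cv2.imwrite(f"pics/{name}_{n}.png",im);print(n,x0,y0)
a,b=[cv2.imread(f"pics/{name}_{n}.png") for n in("scene","top")]
o=cv2.resize(np.hstack([a,b]),None,fx=.714,fy=.714);cv2.imwrite(f"pics/{name}.png",o)
E
python3 held.py h1
```

```text
3.8 [ 473.6 -330.9  207. ] [-1.799e+02  8.000e-02  1.259e+01] [ 0.2   0.13 -0.5 ] 58.73429464356844 48.573605166748166
scene 141 86
top 445 240
```

View pics/h1.png

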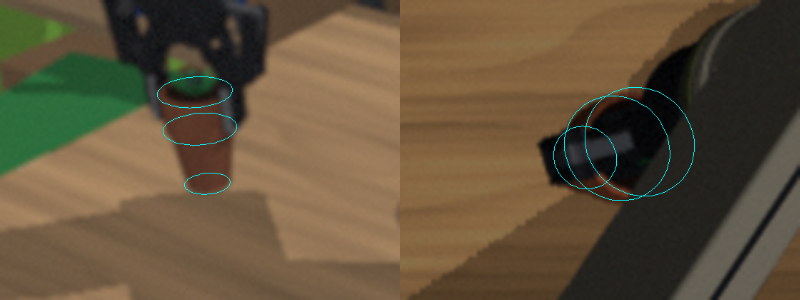

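```bash
python3 go.py 556.7 -43.8 219.7 30
```

```text
t 3.9 p [ 473.3 -330.7  206.3] [-1.7984e+02  1.2000e-01  1.2580e+01] F [-0.51  0.17 -0.95] grip 48.6 gap 58.7 j [-40.   5.  91.  -0.  85.  37.]
d cm [ 14.38 -26.19  -1.3 ] rot [-1.600e-01  3.012e+01 -1.000e-02]
```

{"method": "play_rows", "body": {
  "motion": [
    [[1.2,-2.2,-1,0,0,0],[3,-5.5,-2,0,0,0],[5,-9,-3,0,5,0],[7.2,-13.1,-3,0,10,0],[9.2,-16.7,-3,0,15,0]]
  ]
}}

```text
time: 4.4
tool_pos: [527.9, -146.4, 237.5]
tcp_rot: [-179.9, -15.1, 12.6]
ft_force: [0.1, 0.5, -1.5]
finger_gap: 58.1
grip_force: 48.7
```

```bash
python3 go.py 556.7 -43.8 219.7 30
```

```text
t 4.4 p [ 527.9 -146.4  237.5] [-179.91  -15.14   12.56] F [ 0.11  0.47 -1.5 ] grip 48.7 gap 58.1 j [-27. -14. 106.  10.  76.  49.]
d cm [ 4.41 -9.39  3.05] rot [-0.1  14.86 -0.  ]
```

{"method": "play_rows", "body": {
  "motion": [
    [[1.2,-2.6,0.8,0,5,0],[2.4,-5.2,1.6,0,10,0],[3.4,-7.4,2.3,0,14,0],[4.4,-9.4,3,0,14.9,0],[4.4,-9.4,3,0,14.9,0]]
  ]
}}

```text
time: 4.9
tool_pos: [554.6, -43.3, 217.6]
tcp_rot: [-179.8, -29.7, 12.6]
ft_force: [-0.6, -0.1, -1.2]
finger_gap: 58.5
grip_force: 48.7
```

{"method": "play_rows", "body": {
  "motion": [
    [[0,0,0,0,0,0],[0,0,0,0,0,0],[0,0,0,0,0,0]]
  ]
}}

```text
time: 5.2
tool_pos: [556.4, -46.6, 220.8]
tcp_rot: [180.0, -29.9, 12.5]
ft_force: [-0.1, 0.4, -1.6]
finger_gap: 58.0
grip_force: 48.7
```

```bash
python3 go.py 556.7 -43.8 219.7 30; sed -i 's/x0=np.clip/if n=="top": pass\n    x0=np.clip/' held.py; python3 held.py h2
```

```text
t 5.2 p [556.4 -46.6 220.8] [179.99 -29.88  12.54] F [-0.11  0.41 -1.56] grip 48.7 gap 58.0 j [-20. -26. 121.  18.  60.  51.]
d cm [ 0.02 -0.27  0.14] rot [ 0.02  0.12 -0.01]
5.2 [556.4 -46.6 220.8] [179.99 -29.88  12.54] [-0.11  0.41 -1.56] 57.981268635139706 48.721049304585904
scene 216 133
top 273 187
```

View pics/h2.png

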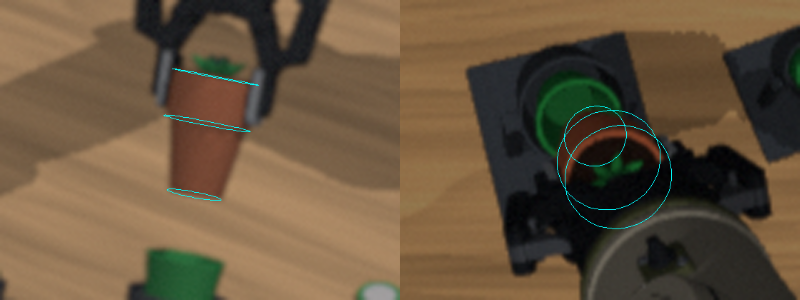

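{"method": "play_rows", "body": {
  "motion": [
    [[0,-0.25,0.5,0,0.1,0],[0,-0.25,1.5,0,0.1,0],[0,-0.25,2.5,0,0.1,0],[0,-0.25,3.5,0,0.1,0],[0,-0.25,3.5,0,0.1,0]]
  ]
}}

```text
time: 5.8
tool_pos: [572.1, -38.9, 187.6]
tcp_rot: [-179.9, -29.8, 12.5]
ft_force: [-0.7, -0.3, -1.0]
finger_gap: 58.7
grip_force: 48.7
```

{"method": "play_rows", "body": {
  "motion": [
    [[0,0,0,0,0,0],[0,0,0,0,0,0],[0,0,0,0,0,0]]
  ]
}}

```text
time: 6.1
tool_pos: [573.0, -39.7, 191.0]
tcp_rot: [180.0, -30.0, 12.6]
ft_force: [0.1, 0.1, -1.6]
finger_gap: 58.2
grip_force: 48.7
```

```bash
cat > ins.py <<'E'
import sys,numpy as np
from go import *
ax=np.array([-.488,-.1087,.866]);C=np.array([601.8,-33.7,136.65]);tx=np.array([.845,.188,.5])
e=float(sys.argv[1]);dx=float(sys.argv[2]) if len(sys.argv)>2 else -1.5
d,w,s=delta(*(C+(50+e)*ax-dx*tx),30)
print("t",round(s["time"],2),"e now",round(((s["tool_pos"]-C)@ax)-50,1),"d cm",d.round(2),"rot",w.round(2))
R=Ro.from_euler("xyz",s["tcp_rot"],degrees=True);print("F tool",R.inv().apply(s["ft_force"]).round(2),"M",R.inv().apply(s["wrist_torque"]).round(3),"grip",round(s["grip_force"],1))
E
python3 ins.py 0; python3 held.py h3
```

```text
t 6.1 e now 11.8 d cm [-0.02  0.04  1.18] rot [ 0.01 -0.04  0.04]
F tool [-0.72 -0.08  1.41] M [-0.028 -0.312 -0.019] grip 48.7
6.1 [573.  -39.7 191. ] [179.97 -30.04  12.6 ] [ 0.06  0.1  -1.58] 58.15557508715446 48.745013780426234
scene 214 151
top 268 181
```

View pics/h3.png

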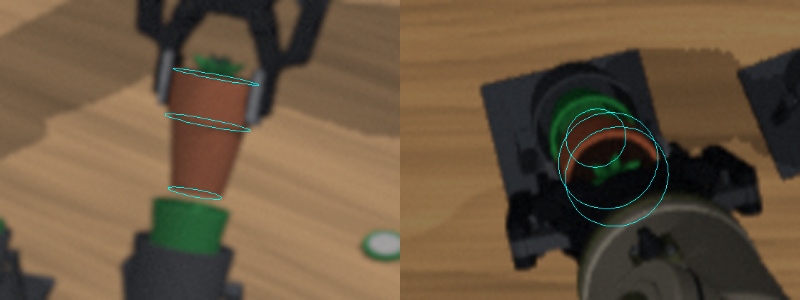

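{"method": "play_rows", "body": {
  "motion": [
    [[0,0.04,0.5,0,0,0],[0,0.04,1,0,0,0],[0,0.04,1.5,0,0,0],[0,0.04,2,0,0,0],[0,0.04,2,0,0,0]]
  ]
}}

```text
time: 6.7
tool_pos: [582.2, -37.4, 171.7]
tcp_rot: [-179.9, -29.9, 12.6]
ft_force: [0.7, -0.8, -0.6]
finger_gap: 58.4
grip_force: 48.7
```

{"method": "play_rows", "body": {
  "motion": [
    [[0,0,0,0,0,0],[0,0,0,0,0,0]]
  ]
}}

```text
time: 6.9
tool_pos: [582.7, -37.8, 173.2]
tcp_rot: [180.0, -30.0, 12.6]
ft_force: [-0.4, -0.4, -0.9]
finger_gap: 58.6
grip_force: 48.7
```

```bash
python3 ins.py -20
```

```text
t 6.9 e now -8.6 d cm [0.02 0.02 1.14] rot [-0.01 -0.01  0.03]
F tool [-0.89  0.31  0.49] M [-0.052 -0.261  0.041] grip 48.7
```

{"method": "play_rows", "body": {
  "motion": [
    [[0.02,0.02,0.4,0,0,0],[0.02,0.02,0.8,0,0,0],[0.02,0.02,1.1,0,0,0],[0.02,0.02,1.1,0,0,0],[0.02,0.02,1.1,0,0,0]]
  ]
}}

```text
time: 7.4
tool_pos: [588.1, -37.1, 163.4]
tcp_rot: [180.0, -30.0, 12.6]
ft_force: [-0.6, -3.1, -0.7]
finger_gap: 58.3
grip_force: 48.8
```

```bash
python3 ins.py -25
```

```text
t 7.4 e now -19.8 d cm [ 0.03 -0.03  0.52] rot [0.01 0.02 0.03]
F tool [-1.43  2.93 -0.05] M [-0.63  -0.652 -0.031] grip 48.8
```

{"method": "play_rows", "body": {
  "motion": [
    [[-0.04,0.12,0,0,0,0],[-0.04,0.12,0,0,0,0],[-0.04,0.12,0,0,0,0]]
  ]
}}

```text
time: 7.7
tool_pos: [588.1, -37.8, 163.5]
tcp_rot: [-180.0, -30.0, 12.6]
ft_force: [-0.2, 0.1, -1.0]
finger_gap: 58.6
grip_force: 48.8
```

```bash
python3 ins.py -25
```

```text
t 7.7 e now -19.6 d cm [ 0.04 -0.1   0.54] rot [-0.03 -0.01  0.02]
F tool [-0.65 -0.15  0.74] M [-0.015 -0.316  0.003] grip 48.8
```

{"method": "play_rows", "body": {
  "motion": [
    [[-0.02,0.12,0.1,0,0,0],[-0.02,0.12,0.3,0,0,0],[-0.02,0.12,0.5,0,0,0],[-0.02,0.12,0.5,0,0,0],[-0.02,0.12,0.5,0,0,0]]
  ]
}}

```text
time: 8.2
tool_pos: [590.5, -38.5, 158.7]
tcp_rot: [-180.0, -30.0, 12.6]
ft_force: [-1.1, 0.5, 0.1]
finger_gap: 58.6
grip_force: 48.8
```

```bash
python3 ins.py -25
```

```text
t 8.2 e now -24.9 d cm [ 0.09 -0.23  0.01] rot [-0.03  0.02  0.02]
F tool [-0.78 -0.78 -0.59] M [ 0.097 -0.421 -0.001] grip 48.8
```

{"method": "play_rows", "body": {
  "motion": [
    [[0,-0.03,0.1,0,0,0],[0,-0.03,0.2,0,0,0],[0,-0.03,0.2,0,0,0],[0,-0.03,0.2,0,0,0]]
  ]
}}

```text
time: 8.6
tool_pos: [591.4, -38.0, 157.1]
tcp_rot: [-180.0, -30.0, 12.6]
ft_force: [-1.8, 0.9, -1.0]
finger_gap: 58.5
grip_force: 48.8
```

```bash
python3 ins.py -25
```

```text
t 8.6 e now -26.8 d cm [ 0.09 -0.2  -0.18] rot [-0.03  0.01  0.03]
F tool [-1.84 -1.25  0.07] M [ 0.214 -0.52  -0.03 ] grip 48.8
```

{"method": "play_rows", "body": {
  "motion": [
    [[-0.06,-0.04,0.1,0,0,0],[-0.06,-0.04,0.2,0,0,0],[-0.06,-0.04,0.2,0,0,0],[-0.06,-0.04,0.2,0,0,0]]
  ]
}}

```text
time: 9.0
tool_pos: [592.0, -37.7, 155.4]
tcp_rot: [180.0, -30.0, 12.6]
ft_force: [-1.2, -0.1, 0.1]
finger_gap: 58.4
grip_force: 48.9
```

```bash
python3 ins.py -25
```

```text
t 9.0 e now -28.6 d cm [ 0.11 -0.18 -0.36] rot [-0.   -0.01  0.03]
F tool [-0.94 -0.19 -0.7 ] M [-0.066 -0.376  0.   ] grip 48.9
```

{"method": "play_rows", "body": {
  "motion": [
    [[-0.03,0,0.1,0,0,0],[-0.03,0,0.2,0,0,0],[-0.03,0,0.2,0,0,0],[-0.03,0,0.2,0,0,0]]
  ]
}}

```text
time: 9.4
tool_pos: [592.9, -37.5, 153.7]
tcp_rot: [180.0, -30.0, 12.6]
ft_force: [-2.0, 0.4, 2.3]
finger_gap: 58.4
grip_force: 49.2
```

```bash
python3 ins.py -25
```

```text
t 9.4 e now -30.5 d cm [ 0.12 -0.18 -0.55] rot [-0.   -0.03  0.03]
F tool [-0.44 -0.81 -2.93] M [ 0.146 -0.3    0.001] grip 49.2
```

{"method": "play_rows", "body": {
  "motion": [
    [[0,0,0.05,0,0,0],[0,0,0.1,0,0,0],[0,0,0.15,0,0,0],[0,0,0.15,0,0,0]]
  ]
}}

```text
time: 9.8
tool_pos: [593.6, -37.4, 152.4]
tcp_rot: [180.0, -30.0, 12.6]
ft_force: [-2.9, 0.4, 5.3]
finger_gap: 58.3
grip_force: 49.4
```

```bash
python3 ins.py -25
```

```text
t 9.8 e now -32.0 d cm [ 0.12 -0.18 -0.7 ] rot [-0.   -0.04  0.03]
F tool [ 0.32 -1.05 -5.94] M [ 0.203 -0.29  -0.047] grip 49.4
```

{"method": "play_rows", "body": {
  "motion": [
    [[0,0,0.04,0,0,0],[0,0,0.08,0,0,0],[0,0,0.08,0,0,0],[0,0,0.08,0,0,0],[0,0,0.08,0,0,0]]
  ]
}}

```text
time: 10.3
tool_pos: [594.0, -37.3, 151.8]
tcp_rot: [180.0, -30.0, 12.6]
ft_force: [-4.5, 1.0, 6.2]
finger_gap: 58.2
grip_force: 49.5
```

```bash
python3 ins.py -25
```

```text
t 10.3 e now -32.7 d cm [ 0.12 -0.18 -0.77] rot [-0.   -0.03  0.03]
F tool [-0.53 -1.97 -7.5 ] M [ 0.178 -0.371  0.059] grip 49.5
```

{"method": "play_rows", "body": {
  "motion": [
    [[0,0,0,0,0,0],[0,0,0,0,0,0],[0,0,0,0,0,0],[0,0,0,0,0,0],[0,0,0,0,0,0]]
  ]
}}

```text
time: 10.8
tool_pos: [594.0, -37.3, 151.8]
tcp_rot: [180.0, -30.0, 12.6]
ft_force: [-4.2, 0.2, 6.0]
finger_gap: 58.7
grip_force: 49.5
```

```bash
python3 ins.py -25
```

```text
t 10.8 e now -32.7 d cm [ 0.12 -0.18 -0.77] rot [-0.   -0.03  0.03]
F tool [-0.48 -1.09 -7.21] M [ 0.25  -0.396  0.014] grip 49.5
```

{"method": "play_rows", "body": {
  "motion": [
    [[0,0,0,0,0,0],[0,0,0,0,0,0],[0,0,-0.1,0,0,0],[0,0,-0.2,0,0,0],[0,0,-0.3,0,0,0]]
  ]
}}

```text
time: 11.3
tool_pos: [592.5, -37.6, 154.2]
tcp_rot: [180.0, -30.0, 12.6]
ft_force: [1.2, 0.4, 1.5]
finger_gap: 58.0
grip_force: 49.1
```

{"method": "play_rows", "body": {
  "motion": [
    [[0,0,0,0,0,0],[0,0,0,0,0,0]]
  ]
}}

```text
time: 11.5
tool_pos: [592.5, -37.6, 154.1]
tcp_rot: [180.0, -30.0, 12.6]
ft_force: [0.7, 0.2, 2.9]
finger_gap: 58.3
grip_force: 49.0
```

```bash
python3 ins.py -25
```

```text
t 11.5 e now -29.9 d cm [ 0.14 -0.18 -0.49] rot [-0.   -0.03  0.03]
F tool [ 2.13 -0.04 -2.16] M [-0.033  0.085  0.018] grip 49.0
```

{"method": "play_rows", "body": {
  "motion": [
    [[0.07,0,0,0,0,0],[0.07,0,0,0,0,0]]
  ],
  "squeeze": 20
}}

```text
time: 11.7
tool_pos: [592.7, -37.5, 154.0]
tcp_rot: [180.0, -30.0, 12.6]
ft_force: [0.1, -1.2, 3.0]
finger_gap: 58.2
grip_force: 49.1
```

```bash
python3 ins.py -25
```

```text
t 11.7 e now -30.1 d cm [ 0.12 -0.17 -0.51] rot [-0.01  0.03  0.03]
F tool [ 1.41  1.16 -2.67] M [-0.137 -0.195 -0.   ] grip 49.1
```

{"method": "play_rows", "body": {
  "motion": [
    [[0,0,0,0,0,0],[0,0,0,0,0,0],[0,0,0,0,0,0],[0,0,0,0,0,0],[0,0,0,0,0,0]]
  ],
  "jaw": 1
}}

```text
time: 12.2
tool_pos: [592.8, -37.4, 154.2]
tcp_rot: [-180.0, -30.0, 12.6]
ft_force: [-0.7, 0.5, -0.6]
finger_gap: 85.1
grip_force: 0.0
```

```bash
python3 ins.py -25; python3 held.py h4
```

```text
t 12.2 e now -30.0 d cm [ 0.1  -0.16 -0.5 ] rot [-0.02  0.01  0.03]
F tool [-0.83 -0.67  0.23] M [-0.019 -0.192 -0.002] grip 0.0
12.2 [592.8 -37.4 154.2] [-179.99  -29.99   12.58] [-0.74  0.52 -0.61] 85.08659664825319 0.0
scene 210 171
top 266 175
```

View pics/h4.png

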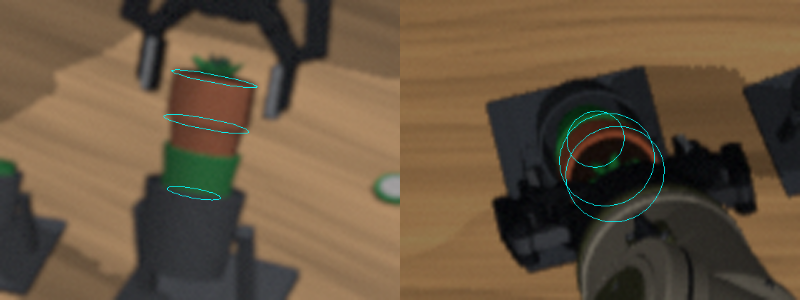

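{"method": "play_rows", "body": {
  "motion": [
    [[0,0,-0.5,0,0,0],[0,0,-2,0,0,0],[0,0,-5,0,0,0],[0,0,-9,0,0,0],[0,0,-13,0,0,0]]
  ]
}}

```text
time: 12.8
tool_pos: [528.2, -51.4, 267.8]
tcp_rot: [-180.0, -30.0, 12.6]
ft_force: [1.6, -0.8, 0.2]
finger_gap: 85.4
grip_force: 0.0
```

{"method": "play_rows", "body": {
  "motion": [
    [[-3,0,-3,0,0,0],[-6,0,-5,0,0,0],[-6,0,-5,0,0,0],[-6,0,-5,0,0,0],[-6,0,-5,0,0,0]]
  ]
}}

```text
time: 13.3
tool_pos: [454.6, -68.3, 280.1]
tcp_rot: [-180.0, -30.0, 12.6]
ft_force: [0.5, -0.5, 0.5]
finger_gap: 85.7
grip_force: 0.0
```

```bash
python3 - <<'E'
from bench import optics,sensors
import cv2,numpy as np
s=optics.snapshot("scene")["pixels"][:,:,::-1];t=optics.snapshot("top")["pixels"][:,:,::-1]
a=cv2.resize(s[190:320,220:350],(400,400));b=cv2.resize(t[150:350,250:450],(400,400))
cv2.imwrite("pics/end.png",np.hstack([a,b]));print(sensors.sense()["tool_pos"],sensors.sense()["ft_force"])
E
```

```text
[454.6189343  -67.90293912 279.53587656] [-0.26280527 -0.37107864  0.81697663]
```

View pics/end.png

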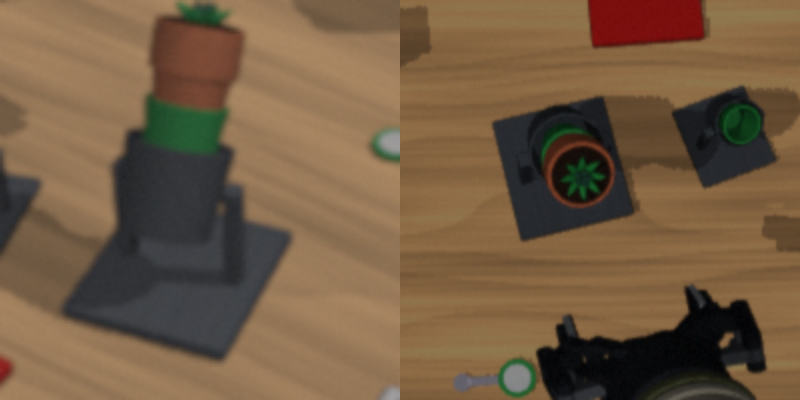

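The plant sits in line with the sleeve in the cover pot (scene crop (195,100)). The gripper is clear of it, and the key is undisturbed.

```bash
python3 -c "
from bench import job;print(job.hand_in())"
```

```text
the job is handed in; nothing more can be done
None
```

The succulent is nested in the leaning green cover pot, in line with the lean: I pushed it home at about 8 N, held that for over half a second, then let go and handed the job in at about 13 s.

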